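# Clear the box gluer's catch tray: sleeve onto the drying rack, lid into the tote

## Task

Clear the gluing machine's sloping catch tray. First hang the long open-ended sleeve (its glue is still wet) on the drying rack so that it sits level astride the wooden bar, one side panel down each side; then put the shallow box lid into the grey tote, flat on the tote's floor with its open side down. Lower both into place rather than dropping them, and leave the tape roll, the red gift box and the pile of boards where they are.

Things in the scene. Friction and masses are not known exactly. Their poses are not given: they have to be found in the camera images.
- sleeve: loose rigid greyboard sleeve, an upside-down U channel open below and at both ends: 120 mm long (x), 56 wide outside (y), 75 tall (z, up through the crown), panels 4 thick, 48 clear inside; 110 g. Origin: midway between the lower edges of its two side panels. Starts on the catch tray, crown up, x up the slope, z square to the slope. Either way round is the same
- sleeve_crown (a point): on the sleeve: centre of the underside of its top panel (71 mm above the sleeve's origin along its z); the face that rests on the rack's bar. Axes as the sleeve
- lid: loose shallow box lid of the same greyboard, closed on top and all round, open below: 120 mm long (x), 66 wide outside (y), 28 tall (z), 4 thick; 80 g. Origin: centre of its open underside (rim plane). Starts on the tray beside the sleeve, open side down, x up the slope, z square to the slope. Sleeve and lid may be in either place
- tray: gluing machine with steel catch tray, fixed. Origin on the table under the tray; x into the machine, z up. Ramp 296 mm wide (y) rising 35 deg to +x, surface 85 mm high at x = 0; 20 mm lip 60 mm down the slope from there, 20 mm side walls. Parts lie at x = 0, y about +-65 mm, lower ends at the lip. Machine front at x = 92 mm, 292 high, 360 wide, 260 deep
- rack: drying rack, fixed: one level wooden bar along its y, 22 mm wide (x), 30 deep, top 200 mm above the table, 270 long between two steel posts at y = +-145 mm (20 mm square, 215 tall, each on a foot 90 mm long in x, 12 high). Origin on the table below the bar's middle, z up
- rack_top (a point): middle of the top face of the rack's bar; axes as the rack (bar along y)
- tote: shallow open tote of grey plastic, fixed: 200 mm (x) by 260 mm (y) outside, 75 mm high, walls and floor about 6 mm thick. Origin: centre of its underside on the table, z up
- tote_in (a point): centre of the tote's inner floor, axes as the tote
- tape: bystander: roll of yellow packing tape lying flat, 100 mm outside diameter, 48 mm high; origin: centre of its underside
- giftbox: bystander: closed red gift box, 90 x 90 x 60 mm high; origin: centre of its underside
- boards: bystander: pile of greyboard sheets, 110 mm (x) x 160 mm (y) x 60 mm high; origin: centre of its underside

How it is judged:
On the way, in this order (a step that is already met when the one before it is completed fails the run):
1. the sleeve hangs level astride the bar of the drying rack, released (x of sleeve_crown in the frame of rack_top between -0.02 and 0.02 m and y of sleeve_crown in the frame of rack_top between -0.085 and 0.085 m and z of sleeve_crown in the frame of rack_top between -0.006 and 0.006 m and angle between sleeve's own z axis and vertical below 0.2 rad and linear speed of sleeve below 0.02 m/s and contact force between the fingers and sleeve below 0.05 N), for 0.2 s.
2. the lid lies flat on the tote's floor, open side down, released (x of lid in the frame of tote_in between -0.085 and 0.085 m and y of lid in the frame of tote_in between -0.115 and 0.115 m and z of lid in the frame of tote_in between -0.005 and 0.008 m and angle between lid's own z axis and vertical below 0.15 rad and linear speed of lid below 0.02 m/s and contact force between the fingers and lid below 0.05 N), for 0.2 s.
At the end, for the whole second after the job is handed in: Sleeve astride the bar, crown underside within 6 mm of the bar top's height, 20 mm across, 85 mm along the bar, level to 0.2 rad. Lid in the tote, open side down, rim within 8 mm of the floor, centre within 85 mm (x) and 115 mm (y), level to 0.15 rad. Both released, at rest (all of step 1 and all of step 2); the robot touches nothing.
It fails at once if the tape roll was pushed more than 30 mm (distance of tape from where it was at the start of the episode above 0.03 m).
It fails at once if the red gift box was pushed more than 30 mm (distance of giftbox from where it was at the start of the episode above 0.03 m).
It fails at once if the pile of boards was pushed more than 30 mm (distance of boards from where it was at the start of the episode above 0.03 m).
It fails at once if the sleeve was dropped or thrown (faster than 0.8 m/s while not held, a fall of about 30 mm) (contact force between the fingers and sleeve below 0.05 N and linear speed of sleeve above 0.8 m/s).
It fails at once if the lid was dropped or thrown (faster than 0.8 m/s while not held, a fall of about 30 mm) (contact force between the fingers and lid below 0.05 N and linear speed of lid above 0.8 m/s).
It also fails if it takes over 72 s, if anything falls off the work surface, if the arm or the gripper's body presses on something with over 40 N, if the wrist force passes 120 N, or if a joint passes its speed limit or range.

## Robot

A 6-joint arm with a two-finger parallel gripper is mounted at the origin on the work surface. World frame = base frame: x ahead of the robot, y to its left, z up, the work surface at z = 0. Lengths are in m, angles in rad, forces in N, time in s.
With the tool pointing down it reaches from about 0.325 to 0.775 m from the base axis. Payload 5.5 kg.
Tool frame: the origin (TCP) lies between the finger pads; the fingertips stand 17 mm ahead of it and the grasp point (between the pads) lies 2 mm behind it (r.nose_length is the distance from the TCP to the fingertips, in m); z points along the fingers, y is the direction in which the jaws open and shut (so a half turn about z gives the same grasp; the last joint's range is limited). The gripper opens to 88 mm and grips with 3 to 60 N. Pads are 20 mm wide; open, the fingers measure 115 mm over their backs; the gripper's body (75 mm by 178 mm) begins 61 mm behind the grasp point.
Start: joints at [1.047, 0.091, 1.231, -0, 1.82, -0.057], TCP at [0.27, 0.536, 0.206] pointing down, gripper open.
Joint ranges: [-2.87, 2.87], [-0.86, 2.18], [0.17, 2.46], [-1.51, 4.65], [0.06, 2.69], [-2.65, 2.65]. Speed limits (rad/s): [2.57, 2.57, 3.01, 3.14, 3.14, 3.14].

## Interface

Orientations are given as [roll, pitch, yaw] about the fixed x, y, z axes, in that order (R = Rz(yaw) Ry(pitch) Rx(roll)).
In Python, from station import telemetry, capture, calibration, job_done, spot_in, mark_of, r gives the robot as it stands. The module is installed in compiled form; this text tells all that it offers.
- The arm moves only by the tool play_rows, never from a script. Its argument "motion" is a list of rows, each a list of 4 numbers: the shift along the tool's x, y, z in m, then the turn about the tool's z in rad. In form: [[x, y, z, turn], ...]. A call has 1 to 10 rows; each row is the pose to reach, as a shift and turn from the pose measured when the call began, along the tool's axes at that moment; what a row does not reach only later rows make up. A row lasts 1/10 s, in which the tool goes at most 50 mm and 8.59 degrees, less where a joint would pass 70% of its speed; a pose out of reach is approached as far as the arm can. A call with a gripper value outside its range is refused whole. "fingers" is the closure, from -1 (fully open) to 1 (shut), set as the call begins (left out, the last holds). The fingers move at their own pace and stop on an object; "force" is the grip in N (left out, the last holds). Time passes only in rows, so rows that repeat a pose let the fingers close. It gives the time, the measured TCP pose, the force and the opening at its end, in the units of the state.
- telemetry.observe(): the state, without advancing time (a new reading comes with each control period).
- capture(name): name is "side" or "top" or "wrist"; returns the picture (480x640x3 uint8, blue, green, red); there is no depth.
- calibration(name): a dict with "mtx" (3x3 intrinsics, pixels), "D" ([k1, k2, p1, p2, k3] as OpenCV has them; the pictures are not rectified), "R" (3x3) and "t" (3): a world point X has camera coordinates R X + t. Camera axes: x right, y down, z forward; pixel columns grow to the right and rows downward; lengths in m; the calibration is good to about 2 mm. A picture is of the moment at which its call begins: read the wrist's pose just before it. calibration takes no time and is no camera call; for the wrist camera it gives the pose at the moment of the call.
- job_done(): hands the job in, once; it reports no verdict.
Trained networks look in the newest picture that a camera, given by its name, has taken for a name from the list of things; names that differ only in an ending like _2 or _b are one class to them, and where a whole thing is asked for, a point or a joint stands for the part that bears it (a point fixed in the world has none). Each returns a list of dicts, best first, with "confidence" (0 to 1); they miss things now and then, are a little off and sometimes report something else, mostly with a low value. They report only what shows in the picture. A call takes as long as a camera call.
- spot_in(camera, thing): "bbox" ([left, top, right, bottom] in pixels, round what is visible of it).
- mark_of(camera, thing): "point" ([column, row] in pixels: a listed point, or the origin of a listed thing).
The state is a dict: "time_s": time; "joints": joint angles; "qd": joint speeds; "tau": joint torques, N m; "position": TCP position; "orientation": TCP orientation; "wrist_force": force on the tool from outside, world axes, zero at the start; "moment": the same for the moment, N m; "width": finger opening in m.
Only numpy, scipy, OpenCV 4.12 (cv2) and the standard library are available. Lean on these libraries where they do the work, as an engineer would, in place of code of your own. Each camera call takes 0.05 s, during which the arm holds its last target. There are 200 camera calls.

## Working session

There is one attempt and no reset: what is moved stays moved. The work goes in short steps, Python scripts to look and compute and a tool call to move; the robot and the scene stay as the last step left them, time stands still between calls to the robot, and variables do not carry over. Pictures are saved under pics/ and viewed, about 8 in all and at most 12, crops included, and the job is handed in when it is done.

Besides the shell and the picture viewer there is one more tool, called by a JSON object that holds its "method" and its "body". play_rows: Moves the arm, as the interface text tells. Its arguments: {"type":"object","properties":{"motion":{"type":"array","items":{"type":"array","items":{"type":"number"}}},"fingers":{"type":"number"},"force":{"type":"number"}},"required":["motion"]}

```bash
mkdir -p pics; python3 - <<'E'
from station import *
import cv2,numpy as np
s=telemetry.observe(); print({k:np.round(v,3).tolist() for k,v in s.items()})
ims=[]
for n in("top","side"):
    im=capture(n); cv2.imwrite(f"pics/{n}0.png",im)
    for th in("sleeve","sleeve_crown","lid","tray","rack","rack_top","tote","tote_in","tape","giftbox","boards"):
        b=spot_in(n,th)[:1]; m=mark_of(n,th)[:1]
        print(n,th,[(np.round(q['bbox']).tolist(),round(q['confidence'],2)) for q in b],[(np.round(q['point'],1).tolist(),round(q['confidence'],2)) for q in m])
    c=calibration(n); print({k:np.round(v,4).tolist() for k,v in c.items()})
E
```

```text
{'time_s': 0.0, 'joints': [1.047, 0.092, 1.232, 0.0, 1.82, -0.057], 'qd': [-0.0, -0.001, 0.0, 0.001, 0.0, 0.0], 'tau': [-0.002, -44.642, -40.646, 0.07, 0.029, -0.0], 'position': [0.27, 0.536, 0.204], 'orientation': [-3.14, -0.0, 2.675], 'wrist_force': [-0.096, 1.326, -0.575], 'moment': [0.029, 0.045, -0.013], 'width': 0.088}
top sleeve [([138.0, 313.0, 208.0, 339.0], 0.56)] [([175.6, 288.3], 0.59)]
top sleeve_crown [([142.0, 308.0, 208.0, 338.0], 0.61)] [([181.2, 324.6], 0.67)]
top lid [([145.0, 243.0, 205.0, 276.0], 0.74)] [([170.8, 259.4], 0.68)]
top tray [([0.0, 182.0, 205.0, 385.0], 0.58)] [([177.8, 290.9], 0.58)]
top rack [([268.0, 193.0, 424.0, 264.0], 0.79)] [([341.1, 231.0], 0.79)]
top rack_top [([267.0, 193.0, 421.0, 265.0], 0.61)] [([345.9, 216.5], 0.71)]
top tote [([380.0, 301.0, 508.0, 400.0], 0.65)] [([438.3, 346.1], 0.87)]
top tote_in [([379.0, 301.0, 509.0, 401.0], 0.7)] [([439.1, 347.0], 0.74)]
top tape [([287.0, 323.0, 328.0, 370.0], 0.64)] [([311.7, 342.6], 0.79)]
top giftbox [([462.0, 191.0, 512.0, 244.0], 0.56)] [([482.2, 216.2], 0.65)]
top boards [([255.0, 140.0,
[... 656 characters left out ...]
.94)]
side rack_top [([315.0, 157.0, 398.0, 318.0], 0.63)] [([355.4, 206.6], 0.56)]
side tote [([240.0, 307.0, 392.0, 473.0], 0.63)] [([312.0, 389.4], 0.87)]
side tote_in [([243.0, 306.0, 391.0, 473.0], 0.66)] [([314.5, 387.8], 0.83)]
side tape [([224.0, 260.0, 272.0, 308.0], 0.56)] [([247.4, 294.7], 0.65)]
side giftbox [([429.0, 318.0, 490.0, 378.0], 0.63)] [([457.0, 355.9], 0.93)]
side boards [([349.0, 170.0, 408.0, 240.0], 0.95)] [([373.9, 210.1], 0.97)]
{'mtx': [[589.7772, 0.0, 325.3129], [0.0, 589.7772, 231.7318], [0.0, 0.0, 1.0]], 'D': [0.0557, 0.0, 0.0, 0.0, 0.0], 'R': [[0.8359, -0.5486, -0.0157], [-0.4337, -0.6428, -0.6314], [0.3363, 0.5346, -0.7753]], 't': [-0.5217, 0.3057, 1.2773]}
```

View pics/top0.png

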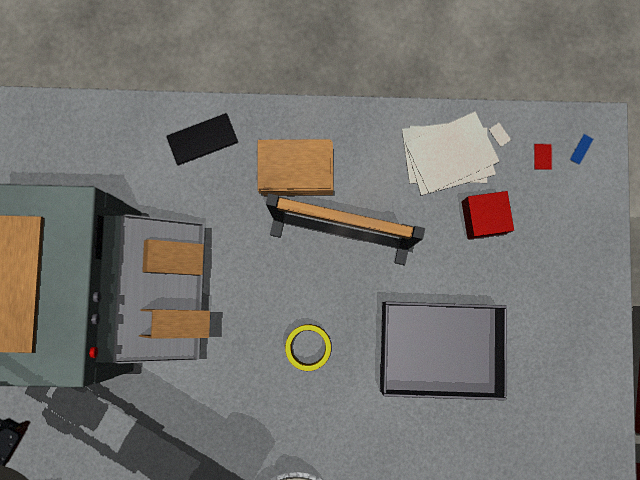

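View pics/side0.png

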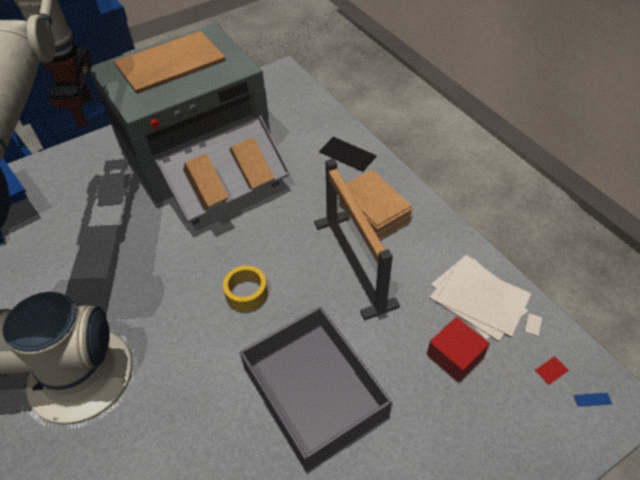

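Top view: the sleeve is the lower part on the tray (about 180,324), the lid the upper one (about 172,258). The rack bar runs from (278,200) to (412,232), with the tote at (440,347) and the tape at (310,345). The side view agrees. Next I fit the poses from the wood-coloured outlines.

```bash
cat > h.py <<'E'
import cv2,numpy as np
from scipy.optimize import least_squares
from scipy.spatial.transform import Rotation as Ro
def proj(c,X):
    X=np.atleast_2d(X).astype(float)
    return cv2.projectPoints(X,cv2.Rodrigues(np.array(c['R']))[0],np.array(c['t'],float),np.array(c['mtx']),np.array(c['D'],float))[0][:,0]
def ray(c,p,z):
    u=cv2.undistortPoints(np.array([[p]],float),np.array(c['mtx']),np.array(c['D'],float))[0,0]
    R=np.array(c['R']);o=-R.T@np.array(c['t']);d=R.T@np.array([*u,1]);return o+d*(z-o[2])/d[2]
E
python3 - <<'E'
from h import *; from station import calibration
C={n:calibration(n) for n in("top","side")}
m={"rack":(0,(341.1,231),(353.9,265.6)),"rack_top":(.2,(345.9,216.5),(355.4,206.6)),"tote":(0,(438.3,346.1),(312,389.4)),"tote_in":(.006,(439.1,347),(314.5,387.8)),"tape":(0,(311.7,342.6),(247.4,294.7)),"giftbox":(0,(482.2,216.2),(457,355.9)),"boards":(0,(293.4,166.5),(373.9,210.1)),"tray":(0,(177.8,290.9),(228.6,199.9))}
for k,(z,a,b) in m.items(): print(k,ray(C["top"],a,z)[:2].round(3),ray(C["side"],b,z)[:2].round(3))
for n in("top","side"):
    im=cv2.imread(f"pics/{n}0.png"); hsv=cv2.cvtColor(im,cv2.COLOR_BGR2HSV)
    k=cv2.inRange(hsv,(8,90,90),(20,255,255))
    cs,_=cv2.findContours(k,cv2.RETR_EXTERNAL,cv2.CHAIN_APPROX_NONE)
    for c in cs:
        if cv2.contourArea(c)>300: print(n,cv2.contourArea(c),cv2.approxPolyDP(c,3,True)[:,0].tolist())
E
```

```text
rack [ 0.655 -0.087] [ 0.648 -0.091]
rack_top [ 0.657 -0.09 ] [ 0.656 -0.078]
tote [ 0.399 -0.312] [ 0.391 -0.304]
tote_in [ 0.398 -0.312] [ 0.396 -0.307]
tape [ 0.4   -0.027] [ 0.39 -0.02]
giftbox [ 0.697 -0.411] [ 0.695 -0.414]
boards [0.802 0.026] [0.796 0.028]
tray [0.509 0.279] [0.494 0.276]
top 1550.5 [[141, 309], [152, 312], [150, 336], [139, 336], [208, 337], [209, 311]]
top 1794.5 [[144, 240], [143, 271], [202, 273], [202, 244]]
top 4790.0 [[0, 215], [0, 351], [31, 352], [40, 217]]
top 1325.0 [[278, 201], [279, 208], [411, 236], [409, 226], [283, 198]]
top 3727.5 [[332, 142], [258, 140], [258, 190], [332, 190]]
side 2907.0 [[330, 170], [378, 255], [384, 249], [371, 225], [383, 226], [410, 212], [410, 205], [372, 170], [347, 183], [336, 169]]
side 1096.5 [[204, 154], [185, 164], [209, 206], [227, 194]]
side 1105.0 [[251, 138], [231, 148], [253, 188], [273, 176]]
side 3137.5 [[224, 57], [199, 31], [115, 63], [137, 89]]
```

```bash
python3 - <<'E'
from h import *; from station import calibration
C={n:calibration(n) for n in("top","side")}
def corners(p,w,h,off):  # p: x,y,yaw tray; part at y=off
    R=Ro.from_euler('z',p[2]).as_matrix(); S=Ro.from_euler('y',-np.radians(35)).as_matrix()
    q=np.array([[s*.06,t*w/2,h] for s,t in((1,1),(1,-1),(-1,-1),(-1,1))])
    return (R@((q@S.T)+[0,off,.085]).T).T+[p[0],p[1],0]
# order: uphill(+x tray ~ +world y): tray y ~ -world x => t=+1 is low x
lid={"top":[(144,271),(144,240),(202,244),(202,273)],"side":[(231,148),(251,138),(273,176),(253,188)]}
sl={"top":[(151,336),(152,312),(209,311),(208,337)],"side":[(185,164),(204,154),(227,194),(209,206)]}
def f(p,cams=("top","side")):
    e=[]
    for n in cams:
        e+=[proj(C[n],corners(p[:3],.066,.028,p[3]))-lid[n],proj(C[n],corners(p[:3],.056,.075,p[4]))-sl[n]]
    return np.concatenate(e).ravel()
for cams in(("top","side"),("top",),("side",)):
    r=least_squares(f,[.5,.28,1.57,-.065,.065],args=(cams,),loss='soft_l1');print(cams,r.x.round(4),np.abs(r.fun).max().round(1))
    p=r.x; c,s=np.cos(p[2]),np.sin(p[2]); g=lambda x,y:np.round([p[0]+c*x-s*y,p[1]+s*x+c*y],4)
    print("sleeve org",g(0,p[4]),"grasp",g(-.0266,p[4]),"lid grasp",g(-.011,p[3]))
# rack bar: top face corners in top view; fit (x,y,yaw)
def bar(p):
    q=np.array([[-.011,.135,.2],[-.011,-.135,.2],[.011,-.135,.2],[.011,.135,.2]]);return q@Ro.from_euler('z',p[2]).as_matrix().T+[p[0],p[1],0]
for a,b in(((280.5,198.5),(278,208)),):pass
A=ray(C["top"],(279.5,204),.2);B=ray(C["top"],(411,231),.2);d=A-B
print("bar",((A+B)/2).round(3),np.hypot(*d[:2]).round(3),"yaw of +y off world y",np.arctan2(-d[0],d[1]).round(3))
A=ray(C["side"],(333,169.5),.2);B=ray(C["side"],(381,252),.2);d=A-B
print("bar side",((A+B)/2).round(3),np.hypot(*d[:2]).round(3),np.arctan2(-d[0],d[1]).round(3))
im=cv2.imread("pics/top0.png")
E
```

```text
('top', 'side') [0.7627 0.2863 1.6002 0.1879 0.327 ] 4.3
sleeve org [0.4359 0.2767] grasp [0.4367 0.2501] lid grasp [0.5752 0.2698]
('top',) [ 0.1736  0.2709  1.5938 -0.4029 -0.2643] 3.3
sleeve org [0.4378 0.277 ] grasp [0.4384 0.2504] lid grasp [0.5766 0.2692]
('side',) [1.0608 0.3005 1.6116 0.4898 0.628 ] 3.0
sleeve org [0.4334 0.2749] grasp [0.4345 0.2483] lid grasp [0.5719 0.2696]
bar [ 0.655 -0.088  0.2  ] 0.262 yaw of +y off world y -0.179
bar side [ 0.654 -0.082  0.2  ] 0.261 -0.199
```

{"method": "play_rows", "body": {"motion": [[0, 0, -0.05, 0.1], [0, 0, -0.1, 0.25], [0, 0, -0.15, 0.4], [0, 0, -0.19, 0.55], [-0.04, -0.026, -0.19, 0.7], [-0.08, -0.052, -0.19, 0.85], [-0.12, -0.078, -0.19, 1.0], [-0.16, -0.104, -0.19, 1.075], [-0.2, -0.13, -0.19, 1.075], [-0.24, -0.155, -0.19, 1.075]], "fingers": -1, "force": 8}}

```text
time_s: 3.3
position: [0.4151, 0.2876, 0.3958]
orientation: [3.141, -0.0, 1.6]
wrist_force: [0.2, 0.2, 0.4]
width: 0.0878
```

{"method": "play_rows", "body": {"motion": [[-0.02, 0.01, 0.03, 0], [-0.038, 0.021, 0.06, 0], [-0.038, 0.021, 0.09, 0], [-0.038, 0.021, 0.09, 0], [-0.038, 0.021, 0.09, 0]]}}

```text
time_s: 3.8
position: [0.437, 0.2503, 0.3064]
orientation: [3.141, -0.0, 1.6]
wrist_force: [-0.3, 0.4, 0.9]
width: 0.0877
```

```bash
python3 - <<'E'
from h import *; from station import *
s=telemetry.observe(); c=calibration("wrist"); im=capture("wrist"); cv2.imwrite("pics/w1.png",im)
print(np.round(s['position'],4),np.round(s['orientation'],3),s['width'])
print({k:np.round(v,4).tolist() for k,v in c.items()})
for th in("sleeve","sleeve_crown","lid"): print(th,spot_in("wrist",th)[:1],mark_of("wrist",th)[:1])
# predicted sleeve top corners
S=Ro.from_euler('y',-np.radians(35)).as_matrix();R=Ro.from_euler('z',1.6).as_matrix()
for nm,w,h,o in(("sl",.056,.075,(.436,.2767,.085)),("lid",.066,.028,(.5752,.281,.085))):
    q=np.array([[a*.06,t*w/2,h] for a,t in((1,1),(1,-1),(-1,-1),(-1,1))])
    P=proj(c,(R@S@q.T).T+o); print(nm,P.round().tolist())
    cv2.polylines(im,[P.round().astype(int)],True,(0,255,0) if nm=="sl" else (255,0,0),1)
cv2.imwrite("pics/w1o.png",im)
E
```

```text
[0.437  0.2503 0.3064] [ 3.141 -0.     1.6  ] 0.08771489609858009
{'mtx': [[335.8148, 0.0, 325.1526], [0.0, 335.8148, 243.898], [0.0, 0.0, 1.0]], 'D': [-0.0027, 0.0, 0.0, 0.0, 0.0], 'R': [[0.9996, 0.0289, 0.0003], [0.0279, -0.9678, 0.2501], [0.0075, -0.25, -0.9682]], 't': [-0.4438, 0.1748, 0.5465]}
sleeve [{'bbox': [297.7, 146.4, 357.8, 274.5], 'confidence': 0.96}] [{'point': [322.0, 191.4], 'confidence': 0.81}]
sleeve_crown [{'bbox': [299.2, 149.6, 358.0, 279.3], 'confidence': 0.84}] [{'point': [327.3, 240.7], 'confidence': 0.85}]
lid [{'bbox': [407.1, 152.0, 497.8, 247.4], 'confidence': 0.67}] [{'point': [441.4, 195.5], 'confidence': 0.76}]
sl [[294.0, 198.0], [356.0, 198.0], [349.0, 275.0], [301.0, 275.0]]
lid [[432.0, 166.0], [498.0, 166.0], [461.0, 244.0], [409.0, 244.0]]
```

View pics/w1o.png

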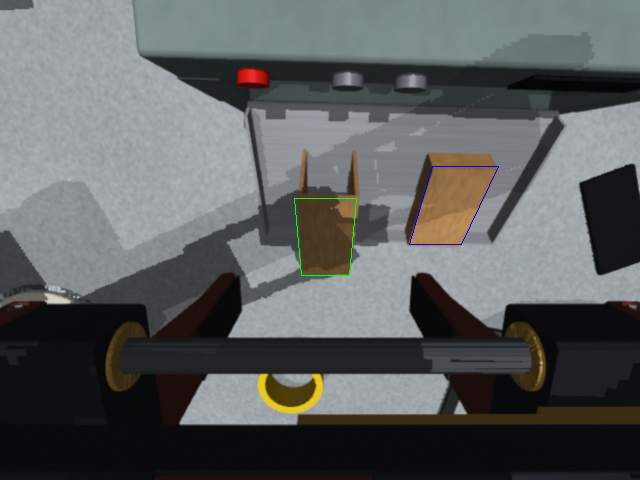

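The overlay matches the sleeve's crown (cols 295–357, rows 198–275), and the fingers straddle it evenly (238 and 410). The lid prediction also fits. I'll descend and grip.

{"method": "play_rows", "body": {"motion": [[0, 0, 0.03, 0], [0, 0, 0.06, 0], [0, 0, 0.09, 0], [0, 0, 0.115, 0], [0, 0, 0.135, 0], [0, 0, 0.15, 0], [0, 0, 0.163, 0], [0, 0, 0.163, 0], [0, 0, 0.163, 0]]}}

```text
time_s: 5.05
position: [0.438, 0.251, 0.1447]
orientation: [3.138, -0.001, 1.601]
wrist_force: [-0.5, -0.4, -0.3]
width: 0.0879
```

{"method": "play_rows", "body": {"motion": [[0, 0, 0, 0], [0, 0, 0, 0], [0, 0, 0, 0], [0, 0, 0, 0], [0, 0, 0, 0], [0, 0, 0, 0], [0, 0, 0, 0], [0, 0, 0, 0]], "fingers": 1, "force": 8}}

```text
time_s: 5.85
position: [0.4383, 0.2511, 0.145]
orientation: [3.138, -0.002, 1.601]
wrist_force: [1.6, -0.2, 1.0]
width: 0.0544
```

{"method": "play_rows", "body": {"motion": [[0, 0, -0.008, 0], [0, 0, -0.02, 0], [0, 0, -0.04, 0], [0, 0, -0.065, 0], [0, 0, -0.09, 0], [0, 0, -0.12, 0], [0, 0, -0.15, 0], [0, 0, -0.18, 0], [0, 0, -0.205, 0], [0, 0, -0.215, 0]]}}

```text
time_s: 6.85
position: [0.4375, 0.2508, 0.3637]
orientation: [3.134, -0.004, 1.601]
wrist_force: [-1.0, -0.3, -0.6]
width: 0.0541
```

```bash
python3 - <<'E'
from h import *; from station import *
s=telemetry.observe(); print(np.round(s['position'],4),s['width'],np.round(s['wrist_force'],2),np.round(s['joints'],2))
im=capture("side"); cv2.imwrite("pics/s2.png",im[60:300,80:400].repeat(2,0).repeat(2,1))
E
```

```text
[0.4375 0.2508 0.3637] 0.05414345865854368 [-1.   -0.29 -0.62] [ 0.45 -0.08  1.12  0.    2.1   0.42]
```

View pics/s2.png

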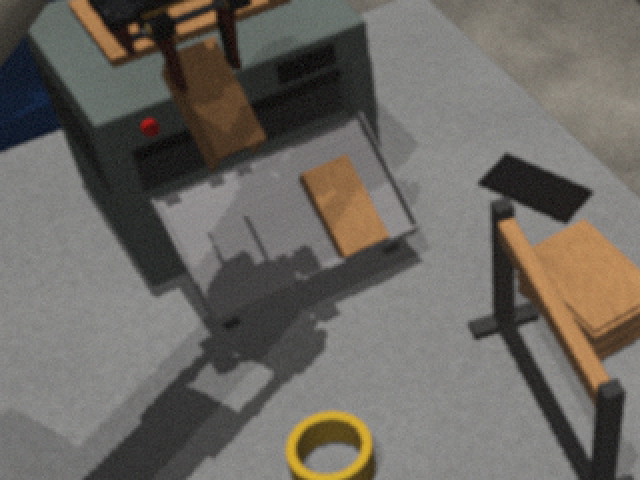

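{"method": "play_rows", "body": {"motion": [[-0.015, 0.01, 0, 0.01], [-0.045, 0.03, 0, 0.04], [-0.08, 0.05, 0, 0.065], [-0.12, 0.075, 0, 0.09], [-0.16, 0.1, 0, 0.12], [-0.2, 0.126, 0, 0.15], [-0.24, 0.151, 0, 0.18], [-0.275, 0.174, 0, 0.2], [-0.305, 0.193, 0, 0.215], [-0.325, 0.205, 0, 0.215]]}}

```text
time_s: 7.9
position: [0.6531, -0.0705, 0.3614]
orientation: [3.138, -0.005, 1.383]
wrist_force: [0.5, -0.2, -1.3]
width: 0.0541
```

{"method": "play_rows", "body": {"motion": [[-0.008, 0.005, 0, 0], [-0.008, 0.005, 0, 0], [-0.008, 0.005, 0, 0], [-0.008, 0.005, 0, 0]]}}

```text
time_s: 8.3
position: [0.656, -0.0778, 0.3622]
orientation: [3.138, -0.005, 1.385]
wrist_force: [-0.4, -0.5, -0.9]
width: 0.0542
```

```bash
python3 - <<'E'
from h import *; from station import *
s=telemetry.observe(); p=np.array(s['position']); print(p.round(4),np.round(s['orientation'],3),s['width'])
C=calibration("top"); im=capture("top"); c=calibration("wrist"); w=capture("wrist"); sd=capture("side")
for n in("top","side","wrist"):
    for th in("sleeve","sleeve_crown","rack_top"):
        print(n,th,[(np.round(q['point'],1).tolist(),round(q['confidence'],2)) for q in mark_of(n,th)[:1]])
# predicted bar corners drawn
ax=np.array([np.cos(1.386),np.sin(1.386),0]);ay=np.array([ax[1],-ax[0],0])
q=np.array([np.array([.655,-.087,.2])+a*.135*ax+b*.011*ay for a,b in((1,1),(1,-1),(-1,-1),(-1,1))])
for cc,i in((C,im),(c,w)): cv2.polylines(i,[proj(cc,q).round().astype(int)],True,(0,255,0),1)
a=im[150:310,200:480]; a=cv2.resize(a,None,fx=2,fy=2,interpolation=cv2.INTER_NEAREST); b=cv2.resize(w,(400,300)); d=cv2.resize(sd[60:330,220:500],(311,300))
o=np.zeros((620,720,3),np.uint8); o[:320,:560]=a; o[320:,:400]=b; o[320:,405:716]=d
cv2.imwrite("pics/s3.png",cv2.resize(o,(690,594)))
E
```

```text
[ 0.656  -0.0778  0.3622] [ 3.138 -0.005  1.385] 0.054203796678107305
top sleeve [([318.6, 202.7], 0.86)]
top sleeve_crown [([437.0, 346.6], 0.68)]
top rack_top []
side sleeve [([347.8, 163.1], 0.76)]
side sleeve_crown [([359.9, 158.4], 0.61)]
side rack_top [([355.9, 206.4], 0.78)]
wrist sleeve [([323.5, 293.8], 0.38)]
wrist sleeve_crown []
wrist rack_top [([322.4, 230.0], 0.79)]
```

View pics/s3.png

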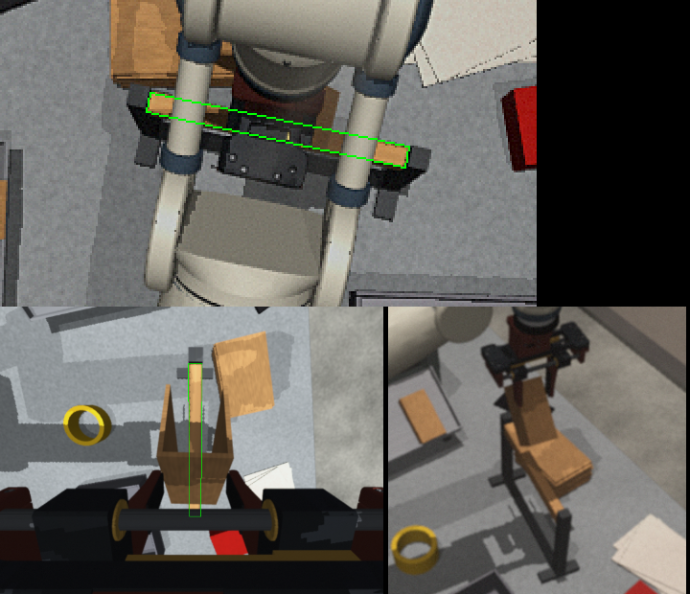

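```bash
python3 - <<'E'
from h import *; from station import *
p=np.array(telemetry.observe()['position'])+[0,0,.002]; c=calibration("wrist"); C=calibration("side")
R=Ro.from_euler('z',1.385).as_matrix()
for th in(20,35,45,55,65):
    S=Ro.from_euler('y',-np.radians(th)).as_matrix()
    q=np.array([[x,y,z] for x,z in((.0473,.0106),(.0473,-.0644),(-.0727,.0106)) for y in(.028,-.028)])
    X=(R@S@q.T).T+p
    print(th,proj(c,X).round().tolist(),proj(C,X).round().tolist())
E
```

```text
20 [[265.0, 219.0], [387.0, 219.0], [282.0, 161.0], [369.0, 160.0], [283.0, 378.0], [369.0, 377.0]] [[337.0, 134.0], [363.0, 126.0], [332.0, 152.0], [356.0, 144.0], [360.0, 186.0], [386.0, 178.0]]
35 [[262.0, 242.0], [391.0, 241.0], [277.0, 144.0], [374.0, 144.0], [286.0, 354.0], [365.0, 353.0]] [[339.0, 132.0], [364.0, 125.0], [330.0, 142.0], [355.0, 135.0], [358.0, 190.0], [384.0, 182.0]]
45 [[260.0, 260.0], [392.0, 259.0], [274.0, 137.0], [377.0, 137.0], [287.0, 337.0], [364.0, 337.0]] [[340.0, 133.0], [366.0, 125.0], [330.0, 136.0], [354.0, 129.0], [357.0, 192.0], [382.0, 183.0]]
55 [[259.0, 280.0], [393.0, 279.0], [269.0, 133.0], [382.0, 133.0], [288.0, 320.0], [363.0, 320.0]] [[341.0, 133.0], [368.0, 126.0], [329.0, 131.0], [354.0, 124.0], [355.0, 192.0], [380.0, 184.0]]
65 [[259.0, 300.0], [393.0, 300.0], [265.0, 135.0], [387.0, 134.0], [289.0, 304.0], [362.0, 303.0]] [[343.0, 135.0], [370.0, 127.0], [330.0, 126.0], [355.0, 119.0], [353.0, 191.0], [378.0, 183.0]]
```

Bar overlay lines up in the top and wrist views. The sleeve is centred over the bar and tilted about 40° in the grip, low end towards -y. I'll lower it astride the bar so that contact levels it.

{"method": "play_rows", "body": {"motion": [[0, 0, 0.02, 0], [0, 0, 0.045, 0], [0, 0, 0.07, 0], [0, 0, 0.09, 0], [0, 0, 0.102, 0], [0, 0, 0.107, 0], [0, 0, 0.107, 0]]}}

```text
time_s: 9.6
position: [0.6567, -0.0788, 0.2536]
orientation: [3.14, -0.005, 1.383]
wrist_force: [-0.1, -0.1, -0.7]
width: 0.0542
```

{"method": "play_rows", "body": {"motion": [[0, 0, 0.004, 0], [0, 0, 0.008, 0], [0, 0, 0.012, 0], [0, 0, 0.016, 0], [0, 0, 0.02, 0], [0, 0, 0.024, 0], [0, 0, 0.028, 0], [0, 0, 0.032, 0], [0, 0, 0.036, 0], [0, 0, 0.036, 0]], "force": 5}}

```text
time_s: 10.6
position: [0.6566, -0.0786, 0.2167]
orientation: [3.141, -0.005, 1.383]
wrist_force: [0.7, 0.8, -1.6]
width: 0.0549
```

```bash
python3 - <<'E'
from h import *; from station import *
s=telemetry.observe(); p=np.array(s['position'])+[0,0,.002]; print(p,s['wrist_force'],s['moment'])
c=calibration("wrist"); w=capture("wrist"); sd=capture("side")
R=Ro.from_euler('z',1.385).as_matrix()
for th in(0,10,20,30,40):
    S=Ro.from_euler('y',-np.radians(th)).as_matrix()
    q=np.array([[x,y,z] for x,z in((.0473,.0106),(.0473,-.0644),(-.0727,.0106)) for y in(.028,-.028)])
    X=(R@S@q.T).T+p; print(th,proj(c,X).round().tolist()[::2])
o=np.zeros((480,800,3),np.uint8); o[:,:400]=w[:,125:525]; o[:400,400:]=cv2.resize(sd[100:300,260:460],(400,400)); cv2.imwrite("pics/s4.png",o)
E
```

```text
[ 0.65663048 -0.07861387  0.21865331] [ 0.68784354  0.82326337 -1.59637367] [-0.10773531  0.07091068 -0.02605659]
0 [[269.0, 201.0], [286.0, 188.0], [278.0, 406.0]]
10 [[267.0, 208.0], [284.0, 174.0], [281.0, 393.0]]
20 [[264.0, 219.0], [282.0, 161.0], [283.0, 378.0]]
30 [[262.0, 233.0], [279.0, 149.0], [285.0, 362.0]]
40 [[261.0, 250.0], [275.0, 140.0], [287.0, 345.0]]
```

View pics/s4.png

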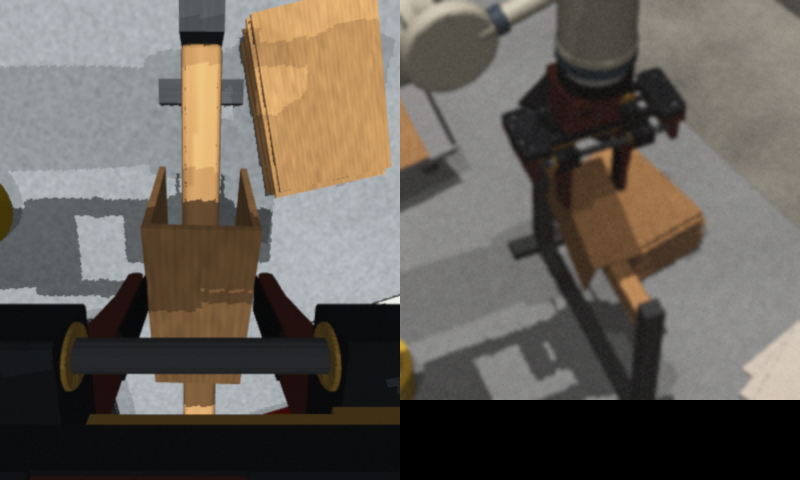

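Straddling the bar as wanted: the crown edge is at row 225 and the panel tips at row 168, so the tilt has dropped to about 22°. I'll keep going down.

{"method": "play_rows", "body": {"motion": [[0, 0, 0.004, 0], [0, 0, 0.008, 0], [0, 0, 0.012, 0], [0, 0, 0.016, 0], [0, 0, 0.019, 0], [0, 0, 0.021, 0], [0, 0, 0.023, 0], [0, 0, 0.023, 0]]}}

```text
time_s: 11.5
position: [0.6568, -0.0786, 0.1943]
orientation: [3.14, -0.005, 1.383]
wrist_force: [-0.3, -0.5, -0.8]
width: 0.0174
```

```bash
python3 - <<'E'
from h import *; from station import *
s=telemetry.observe(); p=np.array(s['position'])+[0,0,.002]; print(p,s['wrist_force'],s['moment'])
c=calibration("wrist"); w=capture("wrist"); sd=capture("side")
R=Ro.from_euler('z',1.385).as_matrix()
for th in(-5,0,5,10,15):
    S=Ro.from_euler('y',-np.radians(th)).as_matrix()
    q=np.array([[x,y,z] for x,z in((.0473,.0106),(.0473,-.0644),(-.0727,.0106)) for y in(.028,-.028)])
    X=(R@S@q.T).T+p; print(th,proj(c,X).round().tolist()[::2])
o=np.zeros((480,800,3),np.uint8); o[:,:400]=w[:,125:525]; o[:400,400:]=cv2.resize(sd[100:300,260:460],(400,400)); cv2.imwrite("pics/s5.png",o)
E
```

```text
[ 0.65677114 -0.07862833  0.19632536] [-0.29646007 -0.49947339 -0.80693048] [-0.06756849  0.11976536  0.01605286]
-5 [[271.0, 198.0], [287.0, 196.0], [277.0, 412.0]]
0 [[269.0, 201.0], [286.0, 188.0], [278.0, 406.0]]
5 [[268.0, 204.0], [285.0, 181.0], [280.0, 400.0]]
10 [[267.0, 208.0], [284.0, 174.0], [281.0, 393.0]]
15 [[266.0, 213.0], [283.0, 167.0], [282.0, 385.0]]
```

View pics/s5.png

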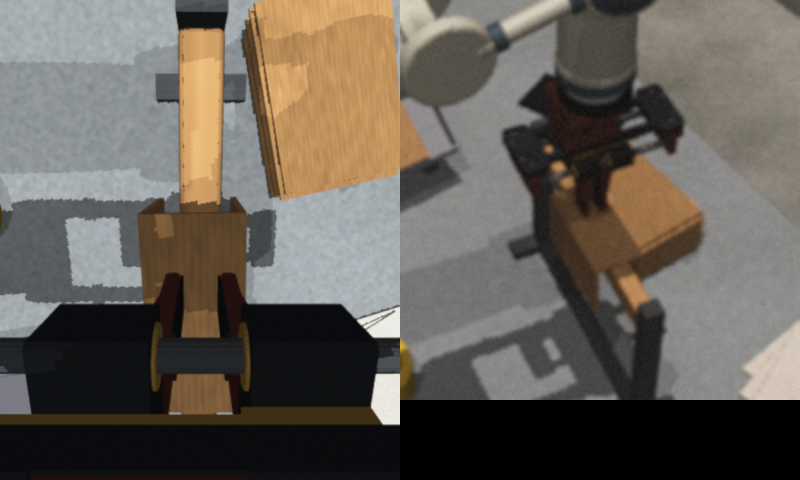

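The fingers slipped off and closed to 17 mm. The sleeve looks nearly level and astride, with its crown edge at row 213 and panel tips at row 199. I'll work out where it sits before moving.

```bash
python3 - <<'E'
from h import *; from station import *
s=telemetry.observe(); p=np.array(s['position']); print(p.round(4),np.round(s['orientation'],3),s['width'],r.nose_length,[a for a in dir(r) if a[0]!='_'])
c=calibration("wrist"); R=Ro.from_euler('z',s['orientation'][2]).as_matrix()
obs=np.array([(263,213),(371,213),(288,199),(362,198)])
def f(v):
    S=Ro.from_euler('zy',[v[4],-v[3]]).as_matrix()
    q=np.array([(.06,.028,.004),(.06,-.028,.004),(.06,.028,-.071),(.06,-.028,-.071)])
    return (proj(c,(R@(S@q.T)).T+[v[0],v[1],v[2]])-obs).ravel()
for z in(.17,.185,.2,.21):
    g=lambda u:f([u[0],u[1],z,u[2],u[3]])
    o=least_squares(g,[.655,-.09,0,0]);print("crown z",z,o.x.round(4),"rms",np.sqrt(np.mean(o.fun**2)).round(2))
for w in(.0174,.03,.055):
  for y in(-1,1):
    print(w,proj(c,[p+R@[0,y*w/2,0]+[0,0,-.017]]).round())
for n in("top","side"):
    capture(n)
    for th in("sleeve","sleeve_crown"): print(n,th,spot_in(n,th)[:1],mark_of(n,th)[:1])
C=calibration("side");print(proj(C,[[.655,-.087,.2]]))
E
```

```text
[ 0.6569 -0.0787  0.1947] [ 3.14  -0.005  1.383] 0.004442929498634144 0.017 ['MotionError', 'nose_length']
crown z 0.17 [ 0.6491 -0.1018  0.0206  0.0032] rms 4.56
crown z 0.185 [ 0.6497 -0.0995  0.0021  0.0034] rms 3.05
crown z 0.2 [ 0.6503 -0.0973 -0.0181  0.0035] rms 2.46
crown z 0.21 [ 0.6507 -0.0957 -0.033   0.0036] rms 3.27
0.0174 [[340. 272.]]
0.0174 [[312. 272.]]
0.03 [[350. 272.]]
0.03 [[301. 272.]]
0.055 [[370. 272.]]
0.055 [[281. 272.]]
top sleeve [{'bbox': [317.2, 209.8, 371.4, 240.5], 'confidence': 0.61}] [{'point': [346.7, 226.2], 'confidence': 0.78}]
top sleeve_crown [{'bbox': [319.3, 209.1, 373.2, 243.2], 'confidence': 0.64}] [{'point': [179.7, 289.5], 'confidence': 0.16}]
side sleeve [{'bbox': [333.8, 194.0, 379.1, 255.8], 'confidence': 0.6}] [{'point': [356.4, 237.2], 'confidence': 0.81}]
side sleeve_crown [{'bbox': [337.5, 192.4, 384.1, 256.2], 'confidence': 0.92}] [{'point': [360.2, 210.6], 'confidence': 0.67}]
[[357.37136588 209.52796837]]
```

```bash
python3 - <<'E'
from h import *; from station import *
print(telemetry.observe()['width'])
w=capture("wrist"); sd=capture("side")
o=np.zeros((600,800,3),np.uint8); o[:,:400]=cv2.resize(w[150:450,220:420],(400,600)); o[:,400:]=cv2.resize(sd[130:280,310:410],(400,600),interpolation=cv2.INTER_CUBIC); cv2.imwrite("pics/s6.png",o)
E
```

```text
0.00038187888611700854
```

View pics/s6.png

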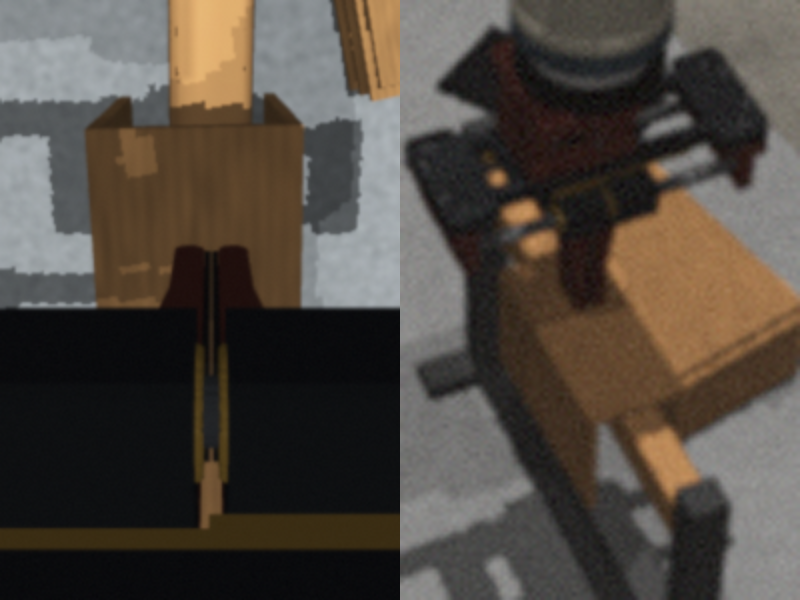

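```bash
python3 - <<'E'
from h import *; from station import *
s=telemetry.observe(); p=np.array(s['position']); c=calibration("wrist"); C=calibration("side"); print(p,s['wrist_force'],s['width'],s['joints'])
for z in(.17,.1777,.19,.204,.22): print(z,proj(c,[[p[0],p[1],z]]).round(1),proj(C,[[p[0],p[1],z]]).round(1))
ax=np.array([np.cos(1.386),np.sin(1.386),0]);ay=np.array([ax[1],-ax[0],0])
for z in(.17,.2):print(z,proj(c,[np.array([.655,-.087,z])+.135*ax+b*.011*ay for b in(-1,1)]).round(1).tolist())
E
```

```text
[ 0.65683314 -0.07859144  0.19451647] [ 0.65682883  0.09977161 -0.17436522] 0.00041222932038861013 [-0.17321619  0.25711023  1.06525053  0.00503928  1.81753029  0.01592826]
0.17 [[325.7 267.9]] [[355.5 215.7]]
0.1777 [[325.7 271.8]] [[355.6 213.4]]
0.19 [[325.8 278.7]] [[355.7 209.8]]
0.204 [[325.9 287.7]] [[355.9 205.6]]
0.22 [[326.  299.7]] [[356.1 200.7]]
0.17 [[304.4, 47.7], [344.7, 47.5]]
0.2 [[300.6, 26.7], [348.4, 26.6]]
```

{"method": "play_rows", "body": {"motion": [[0, 0, -0.003, 0], [0, 0, -0.006, 0], [0, 0, -0.009, 0], [0, 0, -0.012, 0], [0, 0, -0.012, 0]]}}

```text
time_s: 12.7
position: [0.657, -0.0787, 0.2074]
orientation: [3.139, -0.005, 1.383]
wrist_force: [0.2, -0.5, 0.2]
width: 0.0006
```

```bash
python3 - <<'E'
from h import *; from station import *
s=telemetry.observe(); p=np.array(s['position']); print(p,s['wrist_force'],s['width'])
w=capture("wrist"); sd=capture("side")
for n in("side","wrist"):
  for th in("sleeve","sleeve_crown","rack_top"): print(n,th,spot_in(n,th)[:1],mark_of(n,th)[:1])
o=np.zeros((600,800,3),np.uint8); o[:,:400]=cv2.resize(w[150:450,220:420],(400,600)); o[:,400:]=cv2.resize(sd[130:280,310:410],(400,600),interpolation=cv2.INTER_CUBIC); cv2.imwrite("pics/s7.png",o)
# colour column profile: crown uphill edge row in wrist
E
```

```text
[ 0.65703569 -0.07869847  0.20735985] [ 0.20128891 -0.53530955  0.15321847] 0.0005832086101059168
side sleeve [{'bbox': [430.2, 318.6, 490.5, 379.3], 'confidence': 0.46}] [{'point': [357.3, 237.5], 'confidence': 0.64}]
side sleeve_crown [{'bbox': [336.4, 192.8, 383.4, 253.1], 'confidence': 0.7}] [{'point': [356.6, 211.7], 'confidence': 0.58}]
side rack_top [{'bbox': [313.3, 168.8, 400.7, 319.3], 'confidence': 0.98}] [{'point': [247.5, 295.1], 'confidence': 0.39}]
wrist sleeve [{'bbox': [267.0, 191.4, 366.7, 394.2], 'confidence': 0.86}] [{'point': [321.3, 267.1], 'confidence': 0.88}]
wrist sleeve_crown [{'bbox': [266.5, 193.6, 366.1, 399.9], 'confidence': 0.94}] [{'point': [164.1, 421.2], 'confidence': 0.18}]
wrist rack_top [{'bbox': [280.1, 0.0, 369.1, 415.8], 'confidence': 0.76}] []
```

View pics/s7.png

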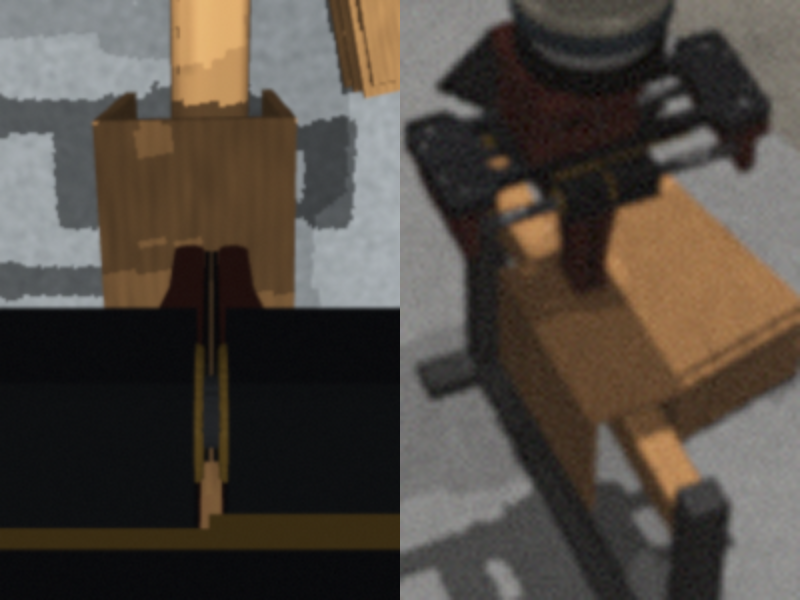

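The sleeve stayed exactly put on the bar while the closed fingers rose, so it is already released. I'll retreat straight up.

{"method": "play_rows", "body": {"motion": [[0, 0, -0.005, 0], [0, 0, -0.012, 0], [0, 0, -0.02, 0], [0, 0, -0.035, 0], [0, 0, -0.055, 0], [0, 0, -0.08, 0], [0, 0, -0.11, 0], [0, 0, -0.14, 0], [0, 0, -0.16, 0], [0, 0, -0.16, 0]]}}

```text
time_s: 14.4
position: [0.6567, -0.0794, 0.3713]
orientation: [3.132, -0.005, 1.383]
wrist_force: [-0.3, -0.1, -0.2]
width: 0.0005
```

```bash
python3 - <<'E'
from h import *; from station import *
s=telemetry.observe(); print(s['position'],s['wrist_force'],s['width'])
c=calibration("wrist"); w=capture("wrist"); cv2.imwrite("pics/w8.png",w); C=calibration("side"); sd=capture("side")
for n in("side","wrist"):
  for th in("sleeve","sleeve_crown","rack_top"): print(n,th,[q['bbox'] for q in spot_in(n,th)[:1]],mark_of(n,th)[:1])
for z in(.2,.129):print(proj(c,[[.65,-.097,z]]),proj(C,[[.65,-.097,z]]))
hsv=cv2.cvtColor(w,cv2.COLOR_BGR2HSV);k=cv2.inRange(hsv,(8,70,40),(20,255,255))
for q in cv2.findContours(k,cv2.RETR_EXTERNAL,cv2.CHAIN_APPROX_NONE)[0]:
    if cv2.contourArea(q)>300: print(cv2.approxPolyDP(q,3,True)[:,0].tolist())
# predicted crown top corners, level, centre .65,-.097
R=Ro.from_euler('z',1.386).as_matrix()
print(proj(c,(R@np.array([(a*.06,b*.028,.0) for a,b in((1,1),(1,-1),(-1,-1),(-1,1))]).T).T+[.65,-.097,.204]).round().tolist())
E
```

```text
[ 0.65666367 -0.07941694  0.37134986] [-0.31419463 -0.08214499 -0.22416516] 0.0005448670498582908
side sleeve [[333.9, 192.0, 380.8, 255.3]] [{'point': [354.4, 237.2], 'confidence': 0.63}]
side sleeve_crown [[335.5, 191.2, 384.5, 253.6]] [{'point': [359.5, 212.0], 'confidence': 0.73}]
side rack_top [[237.2, 307.7, 391.2, 472.5]] []
wrist sleeve [[292.0, 179.1, 347.4, 292.4]] [{'point': [322.4, 226.3], 'confidence': 0.71}]
wrist sleeve_crown [[293.0, 180.8, 350.1, 297.9]] [{'point': [322.5, 240.7], 'confidence': 0.88}]
wrist rack_top [[290.5, 66.8, 353.5, 186.1]] []
[[321.06087753 241.29159146]] [[358.14347371 213.34165996]]
[[321.22042619 228.09390085]] [[357.28546013 233.76955234]]
[[462, 424], [453, 407], [325, 408], [324, 415], [78, 415], [69, 423]]
[[315, 95], [314, 184], [301, 186], [298, 182], [292, 193], [297, 294], [304, 295], [309, 273], [325, 277], [326, 337], [326, 276], [341, 273], [347, 293], [346, 185], [342, 181], [335, 185], [334, 96]]
[[438, 42], [354, 64], [352, 85], [373, 183], [446, 169], [453, 163]]
[[293.0, 185.0], [348.0, 185.0], [347.0, 295.0], [296.0, 295.0]]
```

Sleeve check: the wrist-view crown corners (292..347, 185..294) match a level sleeve with crown at z≈0.200, about 3 mm off across the bar and 11 mm along it, so step 1 looks good. The closed fingers never hit the crown at a nominal tip height of 0.178. The side view also shows the real tips about 26 mm higher than the nominal 17 mm nose puts them, so the sleeve was held only by its top edge. I'll go to the lid and check the tip height by touch.

{"method": "play_rows", "body": {"motion": [[0.03, -0.013, 0, -0.02], [0.07, -0.031, 0, -0.05], [0.11, -0.049, 0, -0.08], [0.15, -0.066, 0, -0.11], [0.19, -0.084, 0, -0.14], [0.23, -0.102, 0, -0.17], [0.27, -0.12, 0, -0.2], [0.3, -0.133, 0, -0.217], [0.32, -0.142, 0, -0.217], [0.328, -0.145, 0, -0.217]], "fingers": -1, "force": 12}}

```text
time_s: 16.1
position: [0.5744, 0.2721, 0.3678]
orientation: [3.139, -0.005, 1.603]
wrist_force: [0.8, -0.0, -0.1]
width: 0.0769
```

{"method": "play_rows", "body": {"motion": [[0.003, 0, 0.05, 0], [0.003, 0, 0.09, 0], [0.003, 0, 0.13, 0], [0.003, 0, 0.16, 0], [0.003, 0, 0.17, 0], [0.003, 0, 0.17, 0], [0.003, 0, 0.17, 0]]}}

```text
time_s: 16.8
position: [0.5755, 0.2758, 0.2001]
orientation: [3.136, -0.006, 1.602]
wrist_force: [-0.4, 0.4, -0.3]
width: 0.088
```

```bash
python3 - <<'E'
from h import *; from station import *
s=telemetry.observe(); p=np.array(s['position']); print(p.round(4),np.round(s['orientation'],3),np.round(s['wrist_force'],2),s['width'])
c=calibration("wrist"); w=capture("wrist"); sd=capture("side"); C=calibration("side"); R=Ro.from_euler('z',1.6).as_matrix()
for th in("lid",): print(spot_in("wrist",th)[:1],mark_of("wrist",th)[:1],mark_of("side",th)[:1])
S=Ro.from_euler('y',-np.radians(35)).as_matrix()
P=proj(c,(R@S@np.array([(a*.06,b*.033,.028) for a,b in((1,1),(1,-1),(-1,-1),(-1,1))]).T).T+[.5752,.281,.085]);print(P.round().tolist())
for y in(-.044,.044): # nominal tip (red) vs tip 26 mm shorter (green)
    for d,col in((.017,(0,0,255)),(-.009,(0,255,0))):
        X=p+R@[0,y,0]-[0,0,d]
        for cc,i in((c,w),(C,sd)): cv2.circle(i,tuple(proj(cc,[X])[0].round().astype(int).tolist()),3,col,1)
cv2.polylines(w,[P.round().astype(int)],True,(255,0,0),1)
o=np.zeros((480,800,3),np.uint8); o[:,:450]=w[:,100:550]; o[:350,450:]=cv2.resize(sd[100:240,180:320],(350,350)); cv2.imwrite("pics/s9.png",o)
E
```

```text
[0.5755 0.2758 0.2001] [ 3.136 -0.006  1.602] [-0.35  0.38 -0.26] 0.08799672193654613
[{'bbox': [280.3, 180.9, 373.5, 298.6], 'confidence': 0.71}] [{'point': [326.8, 234.4], 'confidence': 0.95}] [{'point': [253.1, 164.7], 'confidence': 0.9}]
[[278.0, 202.0], [372.0, 202.0], [358.0, 294.0], [291.0, 294.0]]
```

View pics/s9.png

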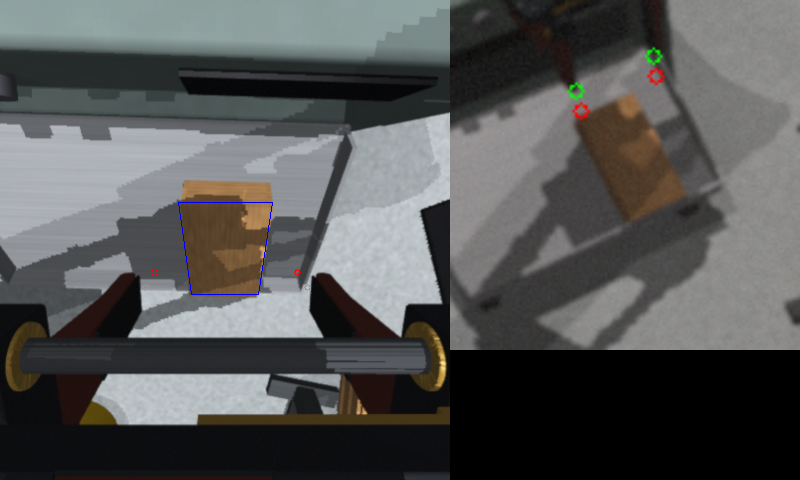

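{"method": "play_rows", "body": {"motion": [[-0.006, 0, 0.03, 0], [-0.006, 0, 0.06, 0], [-0.006, 0, 0.08, 0], [-0.006, 0, 0.095, 0], [-0.006, 0, 0.102, 0], [-0.006, 0, 0.107, 0], [-0.006, 0, 0.111, 0], [-0.006, 0, 0.115, 0], [-0.006, 0, 0.117, 0], [-0.006, 0, 0.117, 0]]}}

```text
time_s: 18.05
position: [0.576, 0.2708, 0.0826]
orientation: [3.137, -0.006, 1.603]
wrist_force: [-0.1, -0.2, -0.6]
width: 0.0878
```

{"method": "play_rows", "body": {"motion": [[0, 0, 0.001, 0], [0, 0, 0.002, 0], [0, 0, 0.003, 0], [0, 0, 0.003, 0]]}}

```text
time_s: 18.45
position: [0.576, 0.2708, 0.0794]
orientation: [3.137, -0.006, 1.603]
wrist_force: [0.2, -0.4, 0.5]
width: 0.0881
```

{"method": "play_rows", "body": {"motion": [[0, 0, 0.001, 0], [0, 0, 0.002, 0], [0, 0, 0.003, 0], [0, 0, 0.003, 0]]}}

```text
time_s: 18.85
position: [0.5759, 0.2708, 0.0762]
orientation: [3.137, -0.005, 1.603]
wrist_force: [0.3, 0.9, -0.5]
width: 0.0877
```

{"method": "play_rows", "body": {"motion": [[0, 0, 0, 0], [0, 0, 0, 0], [0, 0, 0, 0], [0, 0, 0, 0], [0, 0, 0, 0], [0, 0, 0, 0], [0, 0, 0, 0]], "fingers": 1, "force": 12}}

```text
time_s: 19.55
position: [0.5759, 0.2708, 0.0763]
orientation: [3.137, -0.006, 1.603]
wrist_force: [-0.1, 0.4, -0.4]
width: 0.066
```

The lid is gripped at 66 mm, as expected. I'll lift it and carry it to the tote.

{"method": "play_rows", "body": {"motion": [[0, 0, -0.005, 0], [0, 0, -0.015, 0], [0, 0, -0.03, 0], [0, 0, -0.055, 0], [0, 0, -0.085, 0], [0, 0, -0.115, 0], [0, 0, -0.15, 0], [0, 0, -0.18, 0], [0, 0, -0.205, 0], [0, 0, -0.22, 0]]}}

```text
time_s: 20.55
position: [0.5751, 0.2696, 0.3012]
orientation: [3.132, -0.007, 1.603]
wrist_force: [0.2, -0.2, -1.3]
width: 0.0663
```

{"method": "play_rows", "body": {"motion": [[-0.015, -0.005, 0, 0], [-0.04, -0.014, 0, 0], [-0.075, -0.026, 0, 0], [-0.11, -0.038, 0, 0.01], [-0.145, -0.05, 0, 0.01], [-0.18, -0.062, 0, 0.02], [-0.215, -0.074, 0, 0.02], [-0.25, -0.086, 0, 0.03], [-0.285, -0.098, 0, 0.03], [-0.32, -0.11, 0, 0.03]]}}

```text
time_s: 21.55
position: [0.4746, -0.055, 0.2996]
orientation: [3.13, -0.007, 1.573]
wrist_force: [0.3, -0.2, -0.4]
width: 0.0659
```

{"method": "play_rows", "body": {"motion": [[-0.035, -0.012, 0, 0], [-0.07, -0.024, 0, 0], [-0.105, -0.036, 0, 0], [-0.14, -0.048, 0, 0], [-0.175, -0.06, 0, 0], [-0.205, -0.07, 0, 0], [-0.23, -0.08, 0, 0], [-0.245, -0.086, 0, 0], [-0.25, -0.087, 0, 0], [-0.25, -0.087, 0, 0]]}}

```text
time_s: 22.55
position: [0.388, -0.3054, 0.2977]
orientation: [3.129, -0.007, 1.572]
wrist_force: [0.1, 0.6, -1.8]
width: 0.066
```

```bash
python3 - <<'E'
from h import *; from station import *
s=telemetry.observe(); p=np.array(s['position']); print(p.round(4),np.round(s['orientation'],3),np.round(s['wrist_force'],2),s['width'])
c=calibration("wrist"); w=capture("wrist"); cv2.imwrite("pics/w10.png",w); capture("side"); C=calibration("side")
for n,cc in(("wrist",c),("side",C)):
    for th,z in(("tote_in",.006),("tote",0)):
        m=mark_of(n,th)[:1]; print(n,th,m,[ray(cc,q['point'],z).round(3) for q in m],[q['bbox'] for q in spot_in(n,th)[:1]])
    print(n,"lid",spot_in(n,"lid")[:1],mark_of(n,"lid")[:1])
R=Ro.from_euler('z',s['orientation'][2]).as_matrix(); g=p+[0,0,.02]
for th in(0,20,35,50):
    S=Ro.from_euler('y',-np.radians(th)).as_matrix(); q=np.array([(x,y,z) for x,z in((.061,.010),(.061,-.018),(-.059,.010),(-.059,-.018)) for y in(.033,-.033)])
    print(th,proj(c,(R@S@q.T).T+g).round().tolist()[::2],proj(C,[g]).round().tolist())
k=cv2.inRange(cv2.cvtColor(w,cv2.COLOR_BGR2HSV),(8,70,40),(20,255,255))
for q in cv2.findContours(k,cv2.RETR_EXTERNAL,cv2.CHAIN_APPROX_NONE)[0]:
    if cv2.contourArea(q)>300: print(cv2.approxPolyDP(q,3,True)[:,0].tolist())
E
```

```text
[ 0.388  -0.3054  0.2977] [ 3.129 -0.007  1.572] [ 0.14  0.58 -1.76] 0.06604286701637477
wrist tote_in [] [] [[239.7, 109.7, 417.5, 188.5]]
wrist tote [] [] []
wrist lid [{'bbox': [237.6, 187.3, 425.5, 338.9], 'confidence': 0.64}] [{'point': [326.4, 276.0], 'confidence': 0.9}]
side tote_in [{'point': [316.2, 386.2], 'confidence': 0.74}] [array([ 0.401, -0.306,  0.006])] [[242.0, 321.7, 390.5, 471.7]]
side tote [{'point': [312.5, 391.7], 'confidence': 0.94}] [array([ 0.389, -0.309,  0.   ])] [[237.5, 327.6, 392.9, 472.0]]
side lid [{'bbox': [292.9, 283.6, 335.7, 356.1], 'confidence': 0.95}] [{'point': [306.0, 312.9], 'confidence': 0.68}]
0 [[251.0, 174.0], [262.0, 172.0], [264.0, 408.0], [271.0, 375.0]] [[305.0, 310.0]]
20 [[241.0, 196.0], [253.0, 168.0], [269.0, 383.0], [275.0, 344.0]] [[305.0, 310.0]]
35 [[235.0, 227.0], [246.0, 177.0], [273.0, 361.0], [276.0, 320.0]] [[305.0, 310.0]]
50 [[230.0, 270.0], [239.0, 199.0], [275.0, 337.0], [277.0, 296.0]] [[305.0, 310.0]]
[[633, 422], [616, 407], [485, 407], [483, 414], [244, 415], [241, 424]]
[[470, 322], [462, 336], [474, 337], [483, 355], [480, 372], [466, 375], [475, 388], [485, 391], [493, 376], [492, 351], [481, 325]]
[[181, 322], [173, 322], [166, 329], [158, 350], [157, 374], [166, 391], [174, 389], [184, 376], [166, 368], [167, 351], [173, 339], [189, 336]]
[[249, 186], [235, 240], [261, 337], [387, 337], [422, 245], [411, 193]]
[[580, 0], [560, 65], [619, 46], [588, 132], [638, 132], [639, 0]]
```

{"method": "play_rows", "body": {"motion": [[0, 0.003, 0.03, 0], [0, 0.006, 0.065, 0], [0, 0.009, 0.1, 0], [0, 0.009, 0.14, 0], [0, 0.009, 0.175, 0], [0, 0.009, 0.205, 0], [0, 0.009, 0.23, 0], [0, 0.009, 0.245, 0], [0, 0.009, 0.247, 0], [0, 0.009, 0.247, 0]]}}

```text
time_s: 24.25
position: [0.4003, -0.3035, 0.0504]
orientation: [3.129, -0.007, 1.573]
wrist_force: [0.0, -0.6, -1.1]
width: 0.0661
```

{"method": "play_rows", "body": {"motion": [[0, 0, 0.004, 0], [0, 0, 0.008, 0], [0, 0, 0.012, 0], [0, 0, 0.016, 0], [0, 0, 0.02, 0], [0, 0, 0.024, 0], [0, 0, 0.027, 0], [0, 0, 0.03, 0], [0, 0, 0.03, 0]]}}

```text
time_s: 25.15
position: [0.4008, -0.3033, 0.02]
orientation: [3.129, -0.007, 1.573]
wrist_force: [-0.3, 0.2, 1.3]
width: 0.0659
```

```bash
python3 - <<'E'
from h import *; from station import *
s=telemetry.observe(); p=np.array(s['position']); print(p.round(4),np.round(s['orientation'],3),np.round(s['wrist_force'],2),s['width'])
c=calibration("wrist"); w=capture("wrist"); sd=capture("side"); R=Ro.from_euler('z',s['orientation'][2]).as_matrix(); g=p+[0,0,.02]
for th in(0,10,20,30):
    S=Ro.from_euler('y',-np.radians(th)).as_matrix(); q=np.array([(x,y,z) for x,z in((.061,.010),(.061,-.018),(-.059,.010),(-.059,-.018)) for y in(.033,-.033)])
    print(th,proj(c,(R@S@q.T).T+g).round().tolist()[::2])
k=cv2.inRange(cv2.cvtColor(w,cv2.COLOR_BGR2HSV),(8,70,40),(20,255,255))
for q in cv2.findContours(k,cv2.RETR_EXTERNAL,cv2.CHAIN_APPROX_NONE)[0]:
    if cv2.contourArea(q)>2000: print(cv2.approxPolyDP(q,3,True)[:,0].tolist())
o=np.zeros((480,800,3),np.uint8); o[:,:400]=w[:,125:525]; o[:,400:]=cv2.resize(sd[260:480,220:404],(400,480)); cv2.imwrite("pics/s11.png",o)
E
```

```text
[ 0.4008 -0.3033  0.02  ] [ 3.129 -0.007  1.573] [-0.33  0.23  1.31] 0.06586055158583073
0 [[251.0, 174.0], [262.0, 172.0], [263.0, 408.0], [271.0, 375.0]]
10 [[246.0, 182.0], [258.0, 168.0], [267.0, 396.0], [273.0, 360.0]]
20 [[241.0, 195.0], [253.0, 168.0], [269.0, 383.0], [275.0, 344.0]]
30 [[237.0, 215.0], [249.0, 173.0], [272.0, 368.0], [276.0, 328.0]]
[[633, 422], [614, 406], [484, 407], [482, 414], [243, 415], [240, 424]]
[[249, 179], [236, 211], [259, 337], [391, 337], [414, 214], [401, 180]]
```

View pics/s11.png

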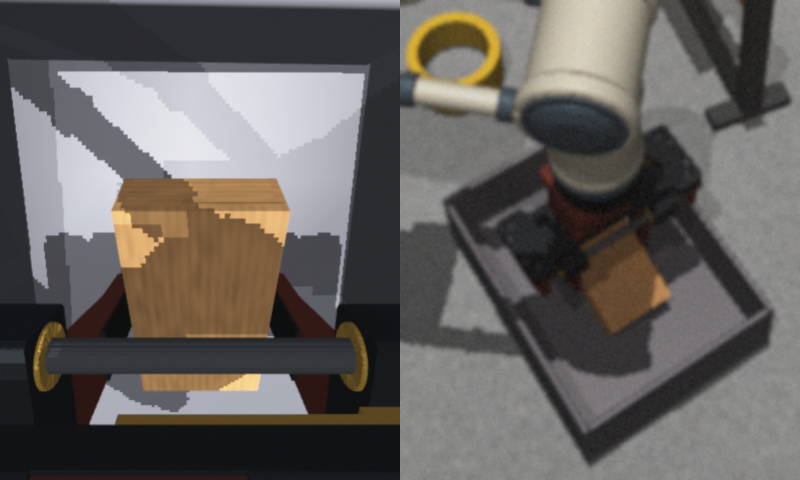

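The lid is levelling (about 25° now, low end on the floor). The tote's inner walls in the wrist view show the gripper about 9 mm too far in +x, so I'll centre it and keep lowering.

{"method": "play_rows", "body": {"motion": [[0, -0.003, 0, 0], [0, -0.006, 0, 0], [0, -0.009, 0.002, 0], [0, -0.009, 0.004, 0], [0, -0.009, 0.006, 0], [0, -0.009, 0.008, 0], [0, -0.009, 0.01, 0], [0, -0.009, 0.01, 0]]}}

```text
time_s: 26.05
position: [0.3915, -0.3032, 0.0094]
orientation: [3.13, -0.007, 1.573]
wrist_force: [0.4, 1.0, 0.1]
width: 0.0658
```

{"method": "play_rows", "body": {"motion": [[0, 0, 0.002, 0], [0, 0, 0.004, 0], [0, 0, 0.006, 0], [0, 0, 0.008, 0], [0, 0, 0.009, 0], [0, 0, 0.009, 0]]}}

```text
time_s: 26.65
position: [0.3916, -0.3031, 0.0001]
orientation: [3.13, -0.007, 1.573]
wrist_force: [0.4, -0.2, -0.6]
width: 0.0659
```

```bash
python3 - <<'E'
from h import *; from station import *
s=telemetry.observe(); p=np.array(s['position']); print(p.round(4),np.round(s['orientation'],3),np.round(s['wrist_force'],2),np.round(s['moment'],2),s['width'])
w=capture("wrist"); cv2.imwrite("pics/w12.png",w)
k=cv2.inRange(cv2.cvtColor(w,cv2.COLOR_BGR2HSV),(8,70,40),(20,255,255))
for q in cv2.findContours(k,cv2.RETR_EXTERNAL,cv2.CHAIN_APPROX_NONE)[0]:
    if cv2.contourArea(q)>2000: print(cv2.approxPolyDP(q,3,True)[:,0].tolist())
E
```

```text
[ 3.916e-01 -3.031e-01  1.000e-04] [ 3.13  -0.007  1.573] [ 0.36 -0.22 -0.62] [-0.08  0.09 -0.02] 0.06594766590499263
[[240, 423], [633, 424], [614, 406], [484, 407], [482, 414], [391, 415], [392, 374], [258, 374], [261, 413], [243, 414]]
[[247, 186], [256, 337], [394, 337], [405, 187], [392, 180], [302, 179], [257, 180]]
```

The lid is nearly level (about 4°) on the floor. I'll go one more millimetre down, then release.

{"method": "play_rows", "body": {"motion": [[0, 0, 0.001, 0], [0, 0, 0.002, 0], [0, 0, 0.002, 0]]}}

```text
time_s: 27.0
position: [0.3915, -0.3031, -0.002]
orientation: [3.13, -0.007, 1.573]
wrist_force: [0.4, 1.3, 1.3]
width: 0.0662
```

{"method": "play_rows", "body": {"motion": [[0, 0, 0, 0], [0, 0, 0, 0], [0, 0, 0, 0], [0, 0, 0, 0], [0, 0, 0, 0], [0, 0, 0, 0]], "fingers": -1}}

```text
time_s: 27.6
position: [0.3915, -0.3031, -0.002]
orientation: [3.13, -0.007, 1.573]
wrist_force: [1.2, 1.2, 0.6]
width: 0.0881
```

{"method": "play_rows", "body": {"motion": [[0, 0, -0.005, 0], [0, 0, -0.015, 0], [0, 0, -0.03, 0], [0, 0, -0.06, 0], [0, 0, -0.1, 0], [0, 0, -0.14, 0], [0, 0, -0.18, 0], [0, 0, -0.22, 0], [0, 0, -0.25, 0], [0, 0, -0.25, 0]]}}

```text
time_s: 28.6
position: [0.3897, -0.3059, 0.2553]
orientation: [3.122, 0.0, 1.573]
wrist_force: [1.0, -0.1, 0.6]
width: 0.0878
```

```bash
python3 - <<'E'
from h import *; from station import *
s=telemetry.observe(); p=np.array(s['position']); print(p.round(4),np.round(s['wrist_force'],2),s['width'],s['time_s'])
c=calibration("wrist"); C=calibration("side"); T=calibration("top"); w=capture("wrist"); sd=capture("side"); tp=capture("top")
for n,cc in(("wrist",c),("side",C),("top",T)):
    m=mark_of(n,"lid")[:1]; print(n,[(q['point'],ray(cc,q['point'],.006).round(3),q['confidence']) for q in m],[q['bbox'] for q in spot_in(n,"lid")[:1]])
    m=mark_of(n,"tote_in")[:1]; print(n,"tote_in",[(ray(cc,q['point'],.006).round(3),q['confidence']) for q in m])
    for th,z in(("tape",0),("giftbox",0),("boards",0),("sleeve_crown",.2)):
        print(n,th,[(ray(cc,q['point'],z).round(3)[:2],q['confidence']) for q in mark_of(n,th)[:1]])
k=cv2.inRange(cv2.cvtColor(w,cv2.COLOR_BGR2HSV),(8,70,40),(20,255,255))
for q in cv2.findContours(k,cv2.RETR_EXTERNAL,cv2.CHAIN_APPROX_NONE)[0]:
    if cv2.contourArea(q)>2000:
        a=cv2.approxPolyDP(q,3,True)[:,0]; print(a.tolist(),[ray(c,x,.034).round(3)[:2].tolist() for x in a])
o=np.zeros((600,800,3),np.uint8); o[:320,:400]=cv2.resize(tp[130:410,230:580],(400,320)); o[320:,:373]=cv2.resize(w,(373,280)); o[:600,400:]=cv2.resize(sd[140:480,230:457],(400,600)); cv2.imwrite("pics/s13.png",o)
E
```

```text
[ 0.3897 -0.3059  0.2553] [ 0.97 -0.09  0.64] 0.0878197519423647 28.6
wrist [([322.6, 211.1], array([ 0.391, -0.305,  0.006]), 0.61)] [[295.2, 164.9, 354.4, 263.9]]
wrist tote_in []
wrist tape []
wrist giftbox [(array([ 0.695, -0.413]), 0.95)]
wrist boards [(array([ 0.656, -0.086]), 0.6)]
wrist sleeve_crown []
side [([313.9, 389.4], array([ 0.393, -0.309,  0.006]), 0.83)] [[286.0, 354.1, 341.7, 420.7]]
side tote_in []
side tape [(array([ 0.391, -0.011]), 0.66)]
side giftbox [(array([ 0.699, -0.411]), 0.85)]
side boards [(array([0.793, 0.027]), 0.69)]
side sleeve_crown [(array([ 0.655, -0.092]), 0.66)]
top [([440.3, 353.2], array([ 0.384, -0.315,  0.006]), 0.66)] [[412.0, 336.8, 463.8, 366.9]]
top tote_in [(array([ 0.391, -0.308,  0.006]), 0.6)]
top tape [(array([ 0.392, -0.031]), 0.77)]
top giftbox [(array([ 0.691, -0.411]), 0.69)]
top boards [(array([0.794, 0.02 ]), 0.65)]
top sleeve_crown [(array([ 0.648, -0.103]), 0.81)]
[[639, 407], [538, 407], [536, 414], [299, 415], [297, 423], [639, 423]] [[0.847, -0.586], [0.699, -0.583], [0.698, -0.595], [0.357, -0.591], [0.354, -0.605], [0.854, -0.614]]
[[295, 165], [297, 262], [349, 262], [351, 165]] [[0.359, -0.246], [0.359, -0.364], [0.424, -0.365], [0.424, -0.246]]
```

View pics/s13.png

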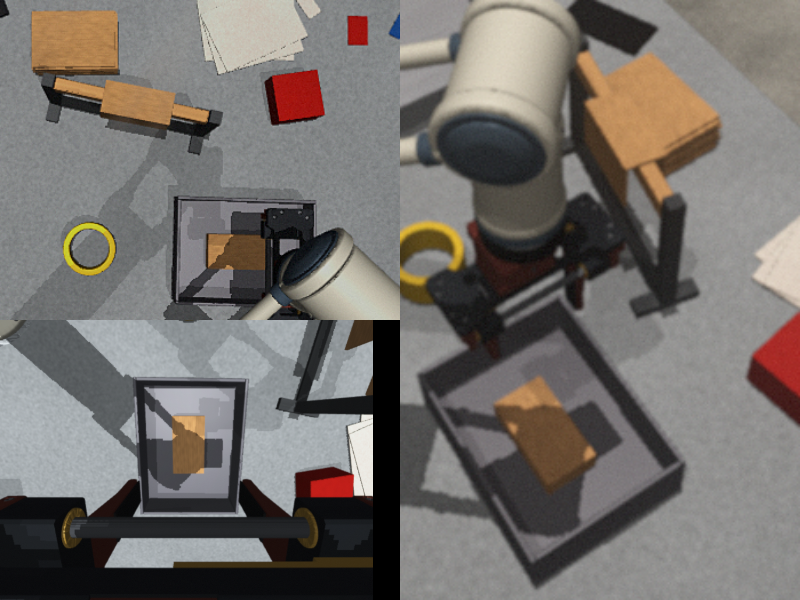

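The lid's top measures 65 x 119 mm at z = 0.034, so it lies flat on the tote floor and centred. The sleeve is astride the bar, the bystanders haven't moved, and the robot is clear. Handing in.

```bash
python3 -c "
from station import *
print(job_done(), telemetry.observe()['time_s'])"
```

```text
the job is handed in; nothing more can be done
the job is handed in; nothing more can be done
```

The sleeve is hanging on the drying rack and the lid is in the tote. I handed the job in at about 29 s of the 72 s allowed; the hand-in gives no verdict.

**Sleeve:** I gripped it across its width, let the bar level it as it came down, and it came free there. My last fit put the crown underside at about 0.200 m (bar top height), 3 mm off across the bar and 11 mm along it, level to about 1°.

**Lid:** The tote floor levelled it as it came down, and I released it there. Its top face measured 65 x 119 mm at the height expected for lying flat. It sits within about 10 mm of the tote's centre.

**Bystanders:** The tape, gift box and boards read within about 10 mm of where they started, which is roughly the noise of the trained networks.

**What disagreed:**
- **Fingertips:** They stand about 26–30 mm further back than the stated 17 mm nose. As a result the sleeve was held only by its top edge, and the fingers slipped off during the last 20 mm of lowering instead of opening on command. The sleeve stayed on the bar and was level in every check afterwards. I allowed for the shorter tips with the lid.
- **Tote position:** The cameras differed by about 10 mm on where the tote's centre was in x. I centred the gripper from the wrist view before releasing the lid.

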